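Level the tilting board holder and lock it with its bar

TASK

The circuit board holder has been left tipped over towards you: swing it back level by pushing the red knob on its slotted index disc, until the disc's level slot stands in front of the locking bar. Then push the yellow thumb plate so that the bar goes through the slot and fully home, and take your hand away. Only push with the fingers, gently: do not grip the knob or the plate, do not touch the board itself, and leave everything lying around where it is.

Things in the scene. Friction and masses are not known exactly. Their poses are not given: they have to be found in the camera images.
- holder: Tilting circuit board holder, fixed to the bench: dark steel base 100 x 236 mm, 16 mm high, with two aluminium uprights (131 mm high, at y = -100 and +55 mm) that carry a turning frame with a green board between them. Origin: centre of its underside; x towards the back of the holder, y towards the end with the disc and the bar, z up.
- disc_centre (a point): Centre of the brass index disc (84 mm across, 8 mm thick, at y = 58 to 66 mm of the holder) on the frame's shaft. The shaft runs along the holder's y over x = 0, 105 mm above the bench. It turns with the frame, which reaches 54 mm from the shaft, between the uprights.
- disc (a joint): Turn of disc, lever, frame and board together, rad. 0 = board level, lever with red knob straight up; positive = knob leaning to the holder's -x (towards the robot). Stops at -1.25 and 1.25; stays where it is left (about 1.5 N at the knob moves it). Of its three open slots, 11.5 mm wide, the level slot (white dot beside it) faces the bar at 0, the others at +1.05 and -1.05.
- knob (a point): Centre of the red ball knob, 22 mm across, at the end of the disc's lever: 86 mm from the shaft axis, 62 mm along the holder's y. With the board level it stands 191 mm above the bench. The rod below it is 7 mm thick.
- level_slot (a point): Middle of the disc's level slot, 28 mm from the shaft axis. In line with the bar when the disc is at 0.
- bar (a joint): Travel of the steel locking bar, m: 0 = fully drawn back, 0.030 = home, at its stop. It slides along the holder's -y; friction about 1.5 N. Its nose meets the disc's face at 0.007, then has to pass the slot into the upright behind. The bar is 14 mm wide, 8 mm high.
- bar_nose (a point): Tip of the bar, 105 mm above the bench, 28 mm from the shaft on the holder's -x side. The last 8 mm taper from 8 to 3 mm in height, so the bar pulls the disc true when the slot is less than about 0.12 rad out of line; otherwise the disc stops it. Its guide pillar (28 x 22 mm, 119 mm high) stands at x = -28, y = 90 to 112 mm of the holder.
- thumb (a point): On the outer face of the yellow thumb plate at the bar's outer end, 117 mm above the bench: the face to push towards the holder's -y. It stands 167 mm along the holder's y with the bar drawn back, 137 mm at home. The plate is 34 mm wide, 6 mm thick and 42 mm high (96 to 138 mm above the bench); nothing tall stands beyond it.
- board: Green controller board 100 x 75 mm with parts up to 15 mm high, clamped in the turning frame between the uprights. Not to be touched.
- tweezers: Loose steel tweezers, 128 x 12 x 7 mm, lying in front of the holder's base; origin at the centre of the underside, long axis x.
- red_driver: Loose precision screwdriver with red handle, 122 x 12 x 10 mm, lying in front of the base, below the bar; origin at the centre of the underside, long axis x.
- solder_spool: Loose solder spool standing on its flange, 55 mm across, 44 mm high, beside the base's other end; origin at the centre of the underside.
- kapton_roll: Loose roll of amber tape lying flat, 63 mm across, 19 mm high; origin at the centre of the underside.
- paste_tin: Loose round white tin with a red lid label, 47 mm across, 20 mm high; origin at the centre of the underside.
- driver_violet: Loose precision screwdriver with violet handle, 122 x 12 x 10 mm, lying on the bench at the right; origin at the centre of the underside.

How it is judged:
By the outcome, as a careful person would: the job done as asked, in the order asked, and still so for the second after the job is handed in, with the robot touching nothing.
It also fails if it takes over 40 s, if anything falls off the work surface, if the arm or the gripper's body presses on something with over 40 N, if the wrist force passes 120 N, or if a joint passes its speed limit or range.

ROBOT

A 7-joint arm with a two-finger parallel gripper is mounted at the origin on a cart in front of the work surface, level with it; the furniture and walls round the work are solid. World frame = base frame: x ahead of the robot, y to its left, z up, the work surface at z = 0. Lengths are in m, angles in degrees, forces in N, time in s.
With the tool pointing down it reaches from about 0.425 to 1.025 m from the base axis. Payload 3.6 kg.
Tool frame: the origin (TCP) lies between the finger pads; the fingertips stand manip.finger_overhang ahead of it and the grasp point (between the pads) is the TCP (manip.finger_overhang is the distance from the TCP to the fingertips, in m); y points along the fingers, z is the direction in which the jaws open and shut, and the axes are right-handed (so a half turn about y gives the same grasp; the last joint's range is limited). The gripper opens to 85 mm and grips with 20 to 120 N. Pads are 22 mm wide; open, the fingers measure 114 mm over their backs; the gripper's body (76 mm by 85 mm) begins 54 mm behind the grasp point. The pads swing forward as they close: fully open they stand 13 mm farther back than shut.
Start: joints at [-78.065, 33.873, 2.773, 92.16, -1.908, 54.013, -1.931], TCP at [0.215, 0.692, 0.25] pointing down, gripper open.
Joint ranges: [-153.93, 153.93], [-27.13, 128.08], [-72.61, 78.16], [10.71, 143.7], [-87.88, 267.88], [4.46, 118.87], [-176.78, 176.78]. Speed limits (degrees/s): [147.25, 147.25, 180, 180, 180, 180, 180].

INTERFACE

Orientations are given as a 3x3 rotation matrix whose columns are the frame's x, y, z axes.
In Python, from workcell import telemetry, optics, manip, spotter gives the robot as it stands.
- The arm moves only by the tool arm_command, never from a script. Its argument "commands" is a list of rows, each a list of 3 entries, a list of its own where there are three numbers: the turn, a rotation vector about the tool's x, y, z in rad, then the shift along the tool's x, y, z in m, then the opening, from 0 (shut) to 1 (fully open). In form: [[[rx, ry, rz], [tx, ty, tz], jaw], ...]. A call has 1 to 20 rows; each row is the pose to reach, as a shift and turn from the pose commanded when the call began, along the tool's axes at that moment; what a row does not reach only later rows make up. A row lasts 1/12 s, in which the tool goes at most 41.7 mm and 7.16 degrees, less where a joint would pass 70% of its speed; a pose out of reach is approached as far as the arm can. A call with a gripper value outside its range is refused whole. The fingers move at their own pace and stop on an object; the grip force is fixed at half the most. Time passes only in rows, so rows that repeat a pose let the fingers close. It gives the time, the measured TCP pose, the force and the opening at its end, in the units of the state.
- telemetry.get_obs(): the state, without advancing time (a new reading comes with each control period).
- optics.grab_frame(name): name is "side" or "top"; returns the picture (400x640x3 uint8, blue, green, red); there is no depth.
- optics.camera_model(name): a dict with "K" (3x3 intrinsics, pixels), "world_from_camera" (4x4, takes a point from camera to world coordinates). Camera axes: x right, y down, z forward; pixel columns grow to the right and rows downward; lengths in m; the calibration is good to about 2 mm. A picture is of the moment at which its call begins. camera_model takes no time and is no camera call.
- manip.job_done(): hands the job in, once; it reports no verdict.
Trained networks look in the newest picture that a camera, given by its name, has taken for a name from the list of things; names that differ only in an ending like _2 or _b are one class to them, and where a whole thing is asked for, a point or a joint stands for the part that bears it (a point fixed in the world has none). Each returns a list of dicts, best first, with "confidence" (0 to 1); they miss things now and then, are a little off and sometimes report something else, mostly with a low value. They report only what shows in the picture. A call takes as long as a camera call.
- spotter.masks_of(camera, label): "pixels" (400x640 bool, what is visible of it) and "position" ([column, row] in pixels, amid what is visible of it).
The state is a dict: "time_s": time; "joint_pos": joint angles; "joint_vel": joint speeds; "tau": joint torques, N m; "ee_pos": TCP position; "orientation": TCP orientation; "wrist_force": force on the tool from outside, world axes, zero at the start; "wrist_torque": the same for the moment, N m; "opening": finger opening in m.
Only numpy, scipy, OpenCV 4.12 (cv2) and the standard library are available. Lean on these libraries where they do the work, as an engineer would, in place of code of your own. Each camera call takes 0.05 s, during which the arm holds its last target.

## Working session

There is one attempt and no reset: what is moved stays moved. The work goes in short steps, Python scripts to look and compute and a tool call to move; the robot and the scene stay as the last step left them, time stands still between calls to the robot, and variables do not carry over. Pictures are saved under pics/ and viewed, and the job is handed in when it is done.

Besides the shell and the picture viewer there is one more tool, called after ">>>" as a command line: name --argument value ..., lists and objects as JSON in quotes. arm_command: Moves the arm, as the interface text tells. Its arguments: {"type":"object","properties":{"commands":{"type":"array","items":{"type":"array"}}},"required":["commands"]}

```bash
mkdir -p pics; python3 - <<'E'
from workcell import telemetry, optics, manip, spotter
import cv2,numpy as np
o=telemetry.get_obs()
for k,v in o.items(): print(k,np.round(v,4).tolist())
print(manip.finger_overhang)
for n in("side","top"):
    cv2.imwrite(f"pics/{n}0.png",optics.grab_frame(n)); m=optics.camera_model(n); print(n,np.round(m["K"],1).tolist(),np.round(m["world_from_camera"],4).tolist())
E
```

```text
time_s 0.0
joint_pos [-78.0659, 33.9256, 2.7679, 92.2382, -1.9094, 54.0138, -1.9317]
joint_vel [0.0354, 0.0244, -0.0515, 0.1051, 0.0302, 0.0627, 0.0424]
tau [-0.0008, -54.8689, 1.5461, -19.812, 0.0093, 0.0091, -0.0]
ee_pos [0.2152, 0.6915, 0.2491]
orientation [[0.9548, -0.0006, 0.2972], [-0.2972, -0.0022, 0.9548], [0.0001, -1.0, -0.0023]]
wrist_force [-0.417, -0.0084, -0.6634]
wrist_torque [-0.0141, -0.008, -0.0368]
opening 0.0855
0.019
side [[371.2, 0.0, 317.4], [0.0, 371.2, 197.3], [0.0, 0.0, 1.0]] [[0.9806, -0.094, 0.172, 0.3868], [-0.196, -0.4581, 0.867, -0.9594], [-0.0027, -0.8839, -0.4676, 0.5414], [0.0, 0.0, 0.0, 1.0]]
top [[395.3, 0.0, 317.8], [0.0, 395.3, 195.6], [0.0, 0.0, 1.0]] [[-0.0091, -0.9939, 0.1095, 0.4361], [-0.9999, 0.0101, 0.0083, -0.2157], [-0.0094, -0.1094, -0.9939, 0.9921], [0.0, 0.0, 0.0, 1.0]]
```

View pics/side0.png

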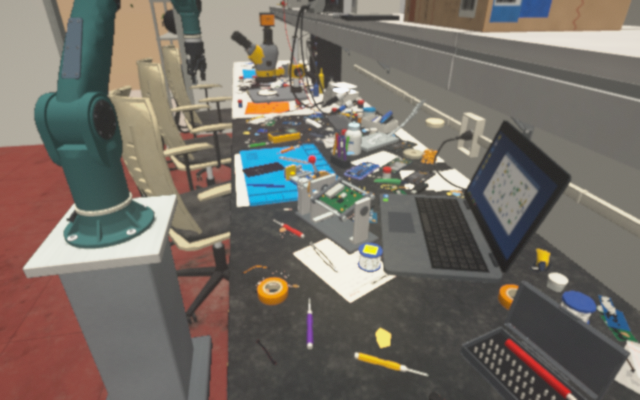

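View pics/top0.png

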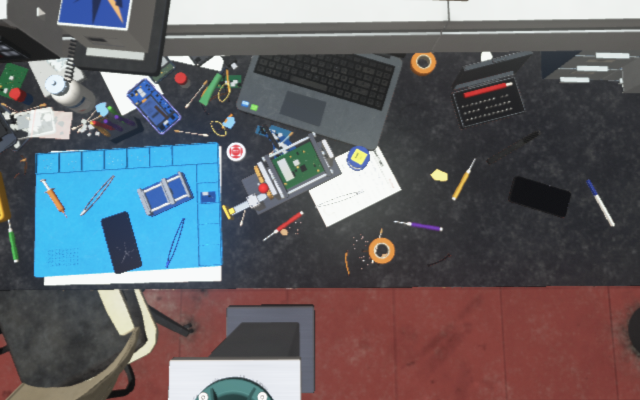

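```bash
cat > h.py <<'E'
import numpy as np,cv2
from workcell import telemetry, optics, manip, spotter
def proj(n,P):
    m=optics.camera_model(n);T=np.linalg.inv(np.array(m["world_from_camera"]));P=np.atleast_2d(P)
    c=P@T[:3,:3].T+T[:3,3];u=c@np.array(m["K"]).T;return u[:,:2]/u[:,2:]
def ray(n,p):
    m=optics.camera_model(n);W=np.array(m["world_from_camera"]);d=W[:3,:3]@np.linalg.inv(m["K"])@np.array([p[0],p[1],1.]);return W[:3,3],d/np.linalg.norm(d)
def atz(n,p,z):
    o,d=ray(n,p);return o+d*(z-o[2])/d[2]
def tri(a,b):
    o1,d1=ray("top",a);o2,d2=ray("side",b)
    A=np.c_[d1,-d2];s=np.linalg.lstsq(A,o2-o1,rcond=None)[0];p,q=o1+d1*s[0],o2+d2*s[1];return (p+q)/2,np.linalg.norm(p-q)
E
python3 - <<'E'
from h import *
t=optics.grab_frame("top");s=optics.grab_frame("side")
cv2.imwrite("pics/tz.png",cv2.resize(t[120:250,210:410],None,fx=4,fy=4,interpolation=cv2.INTER_CUBIC))
cv2.imwrite("pics/sz.png",cv2.resize(s[140:260,265:395],None,fx=5,fy=5,interpolation=cv2.INTER_CUBIC))
for l in("knob","thumb","holder","disc","bar","tweezers","red_driver","solder_spool","board"):
  for c in("top","side"):
    for r in spotter.masks_of(c,l)[:2]: 
        ys,xs=np.nonzero(r["pixels"]);print(l,c,round(r["confidence"],2),np.round(r["position"],1),xs.min(),xs.max(),ys.min(),ys.max())
E
```

```text
knob top 0.87 [299.3 168.5] 254 332 133 197
knob top 0.52 [297.7 164.4] 272 322 142 188
knob side 0.9 [339.7 196. ] 307 374 156 221
thumb top 0.76 [236.4 207.3] 223 265 194 219
thumb top 0.72 [286.6 221.7] 273 301 212 232
thumb side 0.44 [293.4 172.6] 286 307 165 187
holder top 0.61 [287.7 173.7] 223 340 133 219
holder side 0.75 [334.  205.3] 286 378 156 254
disc top 0.79 [294.5 164.6] 255 329 133 197
disc side 0.69 [340.5 197.5] 308 373 157 221
disc side 0.21 [369.1 258.1] 358 381 244 273
bar top 0.74 [235.6 208.4] 223 265 194 218
bar side 0.55 [288.7 177.2] 286 307 165 187
tweezers top 0.43 [359.3 191. ] 355 361 191 194
tweezers side 0.49 [319.3 251.8] 310 336 243 271
tweezers side 0.43 [337.7 197.5] 308 374 156 221
red_driver top 0.5 [283.7 221.7] 269 301 212 235
red_driver side 0.5 [296.1 231.4] 280 304 223 237
red_driver side 0.19 [368.3 256.6] 357 381 243 273
solder_spool top 0.81 [355.6 157.4] 346 369 146 170
solder_spool top 0.64 [240.5 206.2] 223 265 194 218
solder_spool side 0.82 [369.9 255.4] 357 382 243 272
board top 0.77 [297.7 166.5] 273 322 143 187
board side 0.96 [338.7 197.3] 320 361 184 212
```

View pics/tz.png

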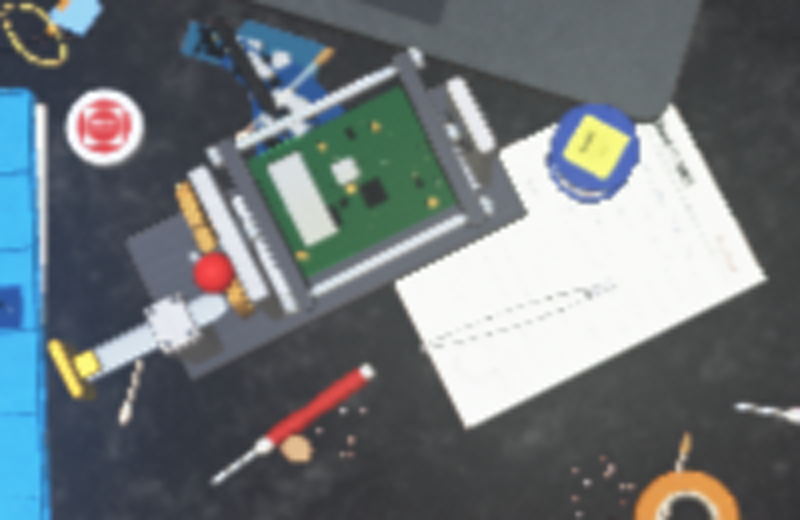

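View pics/sz.png

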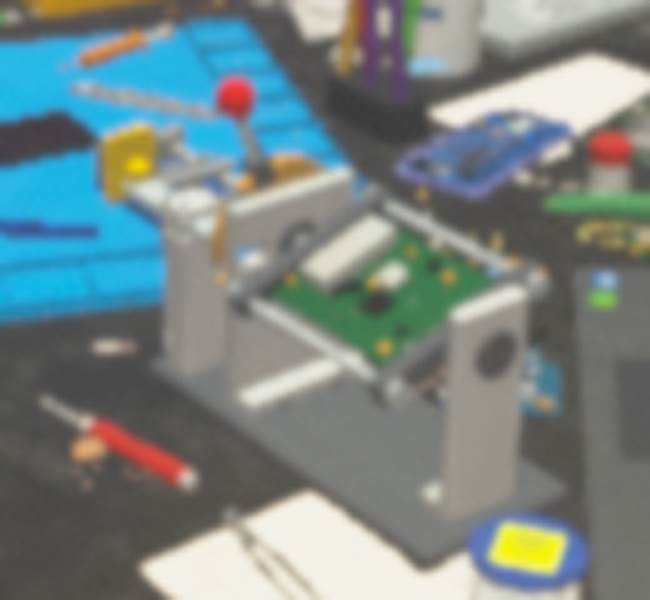

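```bash
cat > fit.py <<'E'
from h import *
from scipy.optimize import least_squares
T=lambda u,v:(210+u/4,120+v/4)
S=lambda u,v:(265+u/5,140+v/5)
obs=[("top",T(128,240),(.05,.118,.016)),("top",T(192,378),(-.05,.118,.016)),("top",T(527,210),(-.05,-.118,.016)),
("side",S(158,365),(-.05,.118,.016)),("side",S(425,560),(-.05,-.118,.012)),("side",S(565,487),(.05,-.118,.016)),
("top",T(53,342),(-.011,.165,.138)),("top",T(80,395),(-.045,.165,.138)),
("top",T(212,272),None),("side",S(235,97),None)]
def knob(th): return (-.086*np.sin(th),.062,.105+.086*np.cos(th))
def W(p,q): 
    c,s=np.cos(p[2]),np.sin(p[2]);q=np.atleast_2d(q);return np.c_[p[0]+c*q[:,0]-s*q[:,1],p[1]+s*q[:,0]+c*q[:,1],q[:,2]]
def res(p): return np.concatenate([proj(n,W(p,knob(p[3]) if q is None else q))[0]-np.array(u) for n,u,q in obs])
def fit():
    return least_squares(res,[.5,-.15,.5,.5],loss="soft_l1")
if __name__=="__main__":
    r=fit();print(np.round(r.x,4),np.degrees(r.x[2:]));print(np.round(res(r.x).reshape(-1,2),1).tolist())
    print(tri(T(212,272),S(235,97)))
    p=r.x
    for q in(knob(p[3]),knob(0),(-.028,.167,.117),(-.028,.137,.117),(0,.062,.105)):print(np.round(W(p,q)[0],4))
    for f in ("top","side"):
        im=optics.grab_frame(f);t=lambda q:tuple(np.round(proj(f,W(p,q))[0]*4).astype(int)-(np.array([210,120])*4 if f=="top" else np.array([265,135])*4))
        im=cv2.resize(im,None,fx=4,fy=4,interpolation=cv2.INTER_CUBIC);im=im[480:1000,840:1640].copy() if f=="top" else im[540:1060,1060:1660].copy()
        for q in[(.05,.118,.016),(-.05,.118,.016),(-.05,-.118,.016),(.05,-.118,.016),(-.028,.167,.138),(-.028,.137,.119),(-.028,.112,.119),knob(p[3]),(-.028,.167,.096),(.015,.055,.131),(-.015,.055,.131)]:cv2.drawMarker(im,tuple(int(v) for v in t(q)),(255,0,255),0,12,2)
        cv2.imwrite(f"pics/fit_{f}.png",im)
E
python3 fit.py
```

```text
[ 0.594  -0.1435  0.4599  0.3048] [26.34828424 17.46379937]
[[-1.2, -0.6], [0.3, 0.6], [1.4, -0.1], [-3.0, -0.7], [-0.0, 1.2], [1.6, -0.1], [-1.1, -0.0], [-1.2, 0.7], [1.4, -0.8], [-0.1, 0.2]]
(array([ 0.54305415, -0.09656036,  0.18635993]), np.float64(0.002293777429669716))
[ 0.5434 -0.0994  0.187 ]
[ 0.5665 -0.088   0.191 ]
[ 0.4948 -0.0063  0.117 ]
[ 0.5081 -0.0332  0.117 ]
[ 0.5665 -0.088   0.105 ]
```

View pics/fit_top.png

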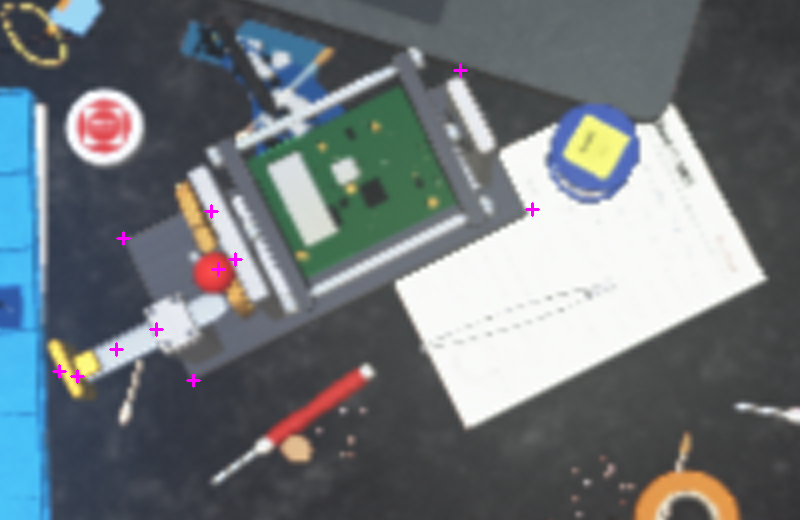

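View pics/fit_side.png

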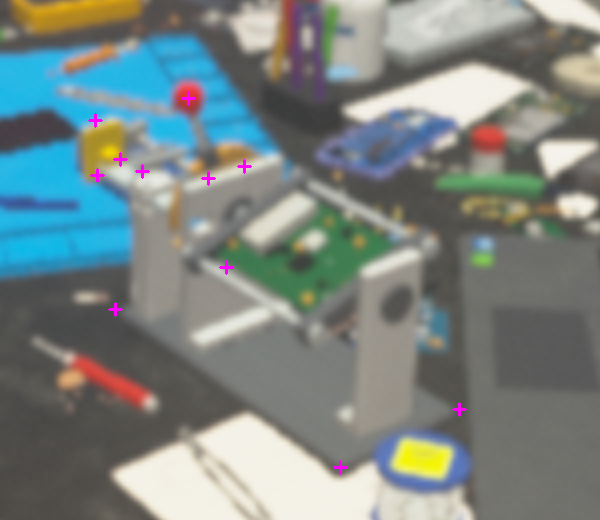

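>>> arm_command --commands '[[[0,0,0],[0,-0.04,0],0],[[0,-0.1,0],[0.04,-0.05,-0.06],0],[[0,-0.2,0],[0.06,-0.05,-0.08],0],[[0,-0.25,0],[0.08,-0.05,-0.11],0],[[0,-0.3,0],[0.1,-0.05,-0.14],0],[[0,-0.3,0],[0.1,-0.05,-0.14],0]]'

```text
time_s: 1.7
ee_pos: [0.2735, 0.5199, 0.3002]
orientation: [[1.0, 0.001, 0.009], [-0.009, -0.007, 1.0], [0.001, -1.0, -0.007]]
wrist_force: [1.2, -0.1, -0.5]
opening: 0.0126
```

```bash
python3 - <<'E'
from h import *
o=telemetry.get_obs()
for k,v in o.items(): print(k,np.round(v,3).tolist())
E
```

```text
time_s 1.7
joint_pos [-66.372, 20.897, -0.551, 107.3, 0.554, 52.169, 22.257]
joint_vel [1.804, -1.484, -1.815, 1.245, -2.408, -4.666, -0.305]
tau [-2.595, -43.336, -1.704, -19.909, -0.211, -0.067, 0.371]
ee_pos [0.273, 0.52, 0.3]
orientation [[1.0, 0.001, 0.009], [-0.009, -0.007, 1.0], [0.001, -1.0, -0.007]]
wrist_force [1.244, -0.109, -0.523]
wrist_torque [-0.04, -0.02, 0.021]
opening 0.013
```

>>> arm_command --commands '[[[0,-0.05,0],[0.02,0,-0.035],0],[[0,-0.1,0],[0.04,0,-0.07],0],[[0,-0.15,0],[0.055,0,-0.105],0],[[0,-0.2,0],[0.07,0,-0.14],0],[[0,-0.25,0],[0.085,0,-0.175],0],[[0,-0.3,0],[0.1,0,-0.21],0],[[0,-0.35,0],[0.115,0,-0.245],0],[[0,-0.4,0],[0.13,0,-0.28],0],[[0,-0.44,0],[0.145,0,-0.315],0],[[0,-0.462,0],[0.155,0,-0.345],0],[[0,-0.462,0],[0.165,0,-0.38],0],[[0,-0.462,0],[0.175,0,-0.415],0],[[0,-0.462,0],[0.18,0,-0.45],0],[[0,-0.462,0],[0.19,0,-0.485],0],[[0,-0.462,0],[0.195,0,-0.52],0],[[0,-0.462,0],[0.2,0,-0.555],0],[[0,-0.462,0],[0.205,0,-0.59],0],[[0,-0.462,0],[0.215,0,-0.625],0],[[0,-0.462,0],[0.22,0,-0.654],0],[[0,-0.462,0],[0.22,0,-0.654],0]]'

```text
time_s: 3.37
ee_pos: [0.4892, -0.1329, 0.3011]
orientation: [[0.9, 0.003, -0.435], [0.435, -0.004, 0.9], [0.001, -1.0, -0.005]]
wrist_force: [-0.1, -0.9, 0.1]
opening: -0.0001
```

```bash
cat > look.py <<'E'
from h import *
import sys
k=sys.argv[1]
o=telemetry.get_obs()
for q in("time_s","joint_pos","ee_pos","orientation","wrist_force","opening"): print(q,np.round(o[q],4).tolist())
t=optics.grab_frame("top");s=optics.grab_frame("side")
a=cv2.resize(t[130:230,210:310],None,fx=5,fy=5,interpolation=cv2.INTER_CUBIC);a=a[:500,:400]
b=cv2.resize(s[120:220,275:355],None,fx=5,fy=5,interpolation=cv2.INTER_CUBIC)
cv2.imwrite(f"pics/l{k}.png",np.hstack([a,b]))
E
python3 look.py 1
```

```text
time_s 3.3667
joint_pos [-1.1267, 14.6417, 13.5544, 117.4607, -4.273, 48.1572, 130.6303]
ee_pos [0.4892, -0.1329, 0.3011]
orientation [[0.9004, 0.0028, -0.435], [0.435, -0.0044, 0.9004], [0.0006, -1.0, -0.0052]]
wrist_force [-0.1037, -0.871, 0.1349]
opening -0.0001
```

View pics/l1.png

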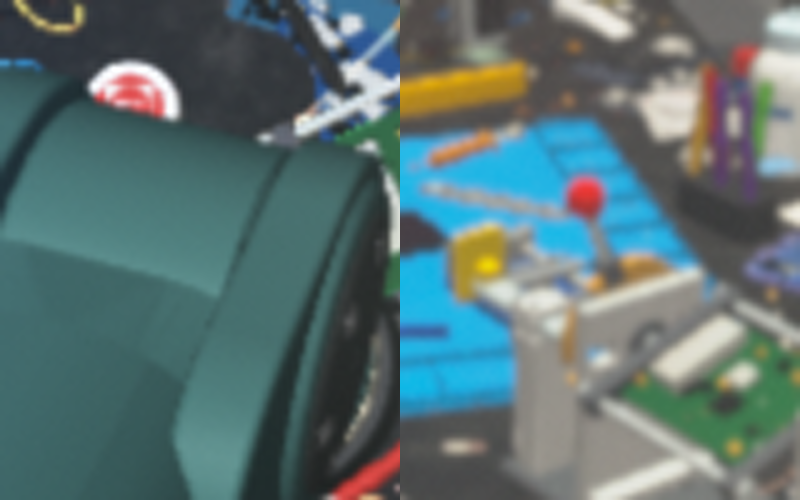

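>>> arm_command --commands '[[[0,0,0],[0,0.03,0],0],[[0,0,0],[0,0.065,0],0],[[0,0,0],[0,0.09,0],0],[[0,0,0],[0,0.103,0],0],[[0,0,0],[0,0.103,0],0],[[0,0,0],[0,0.103,0],0]]'

```text
time_s: 3.97
ee_pos: [0.488, -0.1239, 0.197]
orientation: [[0.895, -0.002, -0.446], [0.446, 0.001, 0.895], [-0.001, -1.0, 0.002]]
wrist_force: [-0.0, -0.3, 0.5]
opening: -0.0002
```

```bash
python3 look.py 2
```

```text
time_s 3.9667
joint_pos [0.5679, 22.9602, 11.0793, 123.399, -7.6968, 34.3691, 133.6654]
ee_pos [0.488, -0.1239, 0.197]
orientation [[0.8949, -0.0016, -0.4463], [0.4463, 0.001, 0.8949], [-0.001, -1.0, 0.0016]]
wrist_force [-0.0396, -0.3481, 0.4759]
opening -0.0002
```

View pics/l2.png

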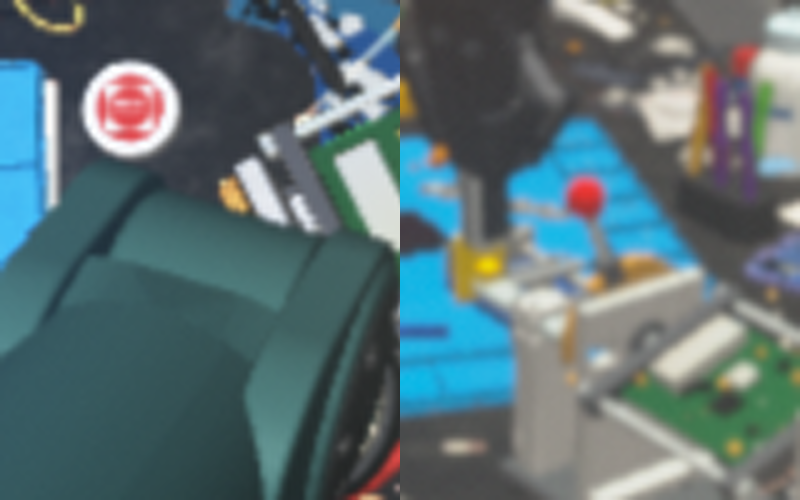

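```bash
python3 - <<'E'
from h import *
for z in(.178,.25):print(((proj("side",[[.488,-.1239,z]])[0]-[275,120])*5+[400,0]))
E
```

```text
[482.87822891 242.2688335 ]
[477.50822866 102.22469956]
```

>>> arm_command --commands '[[[0,0,0],[0.01,0,-0.002],0],[[0,0,0],[0.02,0,-0.002],0],[[0,0,0],[0.028,0,-0.002],0],[[0,0,0],[0.032,0,-0.002],0],[[0,0,0],[0.034,0,-0.002],0],[[0,0,0],[0.036,0,-0.002],0],[[0,0,0],[0.038,0,-0.002],0],[[0,0,0],[0.038,0,-0.002],0],[[0,0,0],[0.038,0,-0.002],0]]'

```text
time_s: 4.82
ee_pos: [0.5229, -0.1106, 0.1972]
orientation: [[0.896, -0.0, -0.444], [0.444, -0.0, 0.896], [-0.0, -1.0, 0.0]]
wrist_force: [-0.8, 0.1, 0.5]
opening: -0.0
```

```bash
python3 look.py 3
```

```text
time_s 4.8167
joint_pos [-1.3138, 24.864, 11.1086, 119.7146, -7.8907, 36.1154, 131.5343]
ee_pos [0.5229, -0.1106, 0.1972]
orientation [[0.896, -0.0004, -0.444], [0.444, -0.0, 0.896], [-0.0004, -1.0, 0.0002]]
wrist_force [-0.7655, 0.1155, 0.4804]
opening -0.0
```

View pics/l3.png

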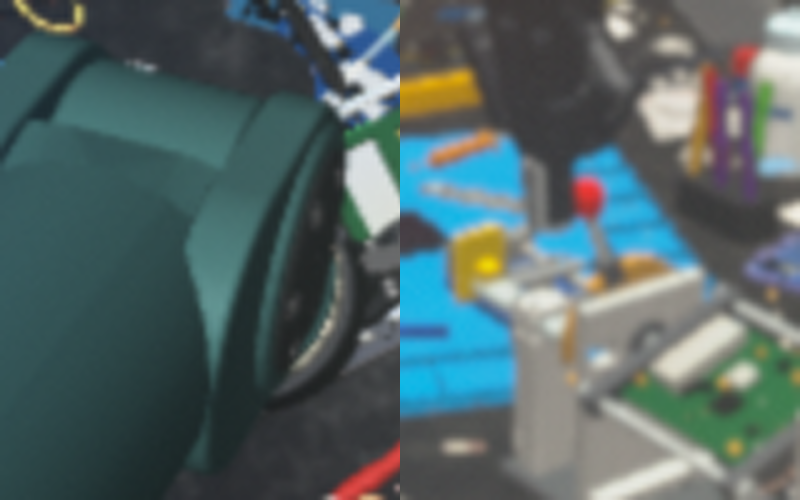

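>>> arm_command --commands '[[[0,0,0],[0.003,0,0],0],[[0,0,0],[0.006,0,0],0],[[0,0,0],[0.009,0,0],0],[[0,0,0],[0.012,0,0],0],[[0,0,0],[0.015,0,0],0],[[0,0,0],[0.018,0,0],0],[[0,0,0],[0.021,0,0],0],[[0,0,0],[0.023,0,0],0],[[0,0,0],[0.024,0,0],0],[[0,0,0],[0.024,0,0],0],[[0,0,0],[0.024,0,0],0]]'

```text
time_s: 5.83
ee_pos: [0.5452, -0.0995, 0.1973]
orientation: [[0.896, 0.001, -0.444], [0.444, 0.0, 0.896], [0.001, -1.0, -0.0]]
wrist_force: [0.1, -0.2, -1.0]
opening: -0.0001
```

```bash
python3 look.py 4
```

```text
time_s 5.8333
joint_pos [-2.5648, 26.0777, 11.0497, 117.3486, -8.0344, 37.2048, 130.172]
ee_pos [0.5452, -0.0995, 0.1973]
orientation [[0.8959, 0.0011, -0.4443], [0.4443, 0.0001, 0.8959], [0.001, -1.0, -0.0004]]
wrist_force [0.1007, -0.1571, -0.9849]
opening -0.0001
```

View pics/l4.png

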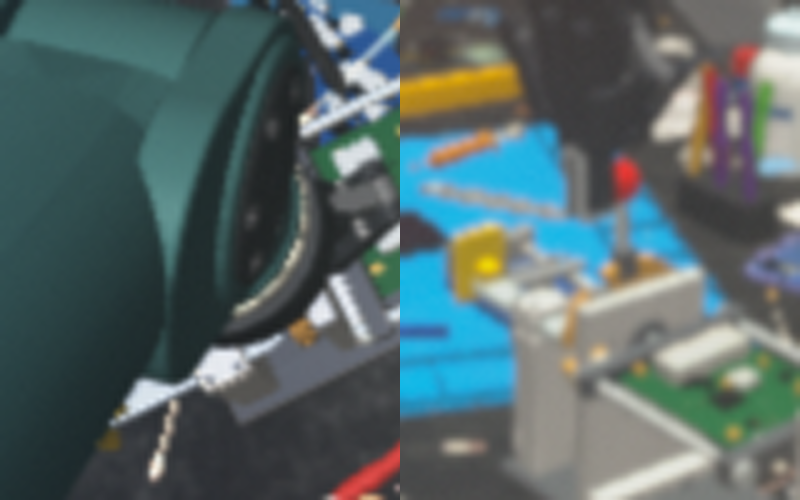

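>>> arm_command --commands '[[[0,0,0],[-0.02,0,0],0],[[0,0,0],[-0.05,0,0],0],[[0,0,0],[-0.06,-0.03,0.03],0],[[0,0,0],[-0.06,-0.06,0.06],0],[[0,0,0],[-0.06,-0.07,0.1],0],[[0,0,0],[-0.06,-0.07,0.14],0],[[0,0,0],[-0.06,-0.07,0.17],0],[[0,0,0],[-0.06,-0.07,0.17],0]]'

```text
time_s: 6.6
ee_pos: [0.4126, 0.0312, 0.2675]
orientation: [[0.892, -0.001, -0.452], [0.452, 0.003, 0.892], [0.0, -1.0, 0.003]]
wrist_force: [0.1, -0.5, -0.4]
opening: -0.0003
```

```bash
python3 look.py 5
```

```text
time_s 6.6
joint_pos [-18.9446, 9.944, 9.7086, 129.5434, -2.8172, 40.7149, 109.6555]
ee_pos [0.4126, 0.0312, 0.2675]
orientation [[0.8918, -0.001, -0.4524], [0.4524, 0.0028, 0.8918], [0.0004, -1.0, 0.003]]
wrist_force [0.1054, -0.5174, -0.3938]
opening -0.0003
```

View pics/l5.png

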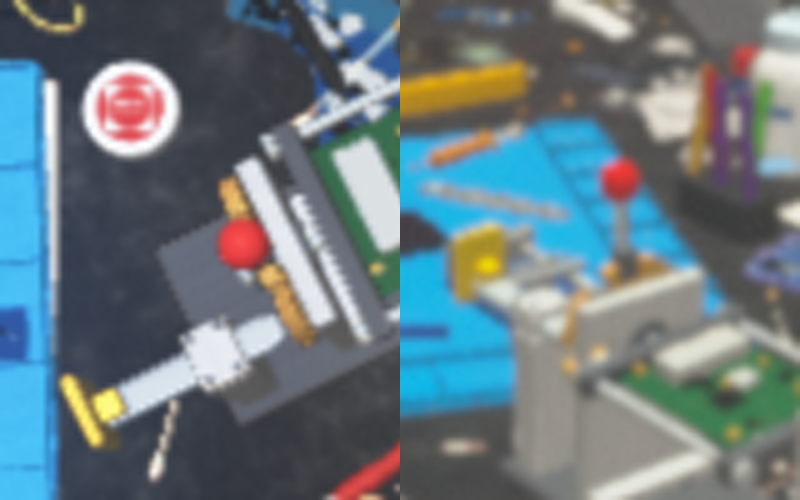

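```bash
cat > fit2.py <<'E'
from fit import *
import fit
A=lambda u,v:(210+u/5,130+v/5)
B=lambda u,v:(275+(u-400)/5,120+v/5)
fx=[o for o in fit.obs if o[2] is not None]
fx+=[("top",A(62,378),(-.011,.164,.138)),("top",A(98,445),(-.045,.164,.138)),("top",A(213,350),(-.028,.101,.119)),
 ("top",A(160,248),(.05,.118,.016)),("top",A(242,424),(-.05,.118,.016)),
 ("side",B(477,263),(-.028,.161,.117)),("side",B(515,465),(-.05,.118,.0))]
k1=[("top",T(212,272)),("side",S(235,97))];k2=[("top",A(244,244)),("side",B(621,178))]
def res(p):
    r=[(proj(n,W(p,q))[0]-u)*.6 for n,u,q in fx]
    r+=[proj(n,W(p,knob(p[3])))[0]-u for n,u in k1]+[proj(n,W(p,knob(p[4])))[0]-u for n,u in k2]
    return np.concatenate(r)
r=least_squares(res,[.59,-.14,.46,.3,0],loss="soft_l1")
J=np.linalg.inv(r.jac.T@r.jac)**1 
print(np.round(r.x,4),np.round(np.sqrt(np.diag(J)),4));print(np.round(res(r.x).reshape(-1,2),1).tolist())
a=tri(k1[0][1],k1[1][1]);b=tri(k2[0][1],k2[1][1]);print(a,b,b[0]-a[0])
E
python3 fit2.py
```

```text
[ 0.5941 -0.1427  0.4599  0.3069  0.0521] [0.0014 0.0014 0.0115 0.0276 0.0326]
[[-0.9, -0.4], [-0.0, 0.3], [0.6, -0.1], [-1.8, -0.5], [-0.1, 0.6], [0.9, -0.2], [-0.9, -0.0], [-0.9, 0.4], [-0.1, -0.2], [-0.4, 0.1], [0.3, -0.0], [-0.9, -0.1], [-0.2, 0.1], [-0.1, -0.1], [-2.5, 2.4], [1.1, -0.7], [-0.2, 0.1], [0.4, -1.0], [-0.7, 0.6]]
(array([ 0.54305415, -0.09656036,  0.18635993]), np.float64(0.002293777429669716)) (array([ 0.56234317, -0.08878544,  0.19196338]), np.float64(0.004142456712448278)) [0.01928902 0.00777493 0.00560345]
```

>>> arm_command --commands '[[[0,0,0],[0.02,0,0],0],[[0,0,0],[0.045,0.01,-0.01],0],[[0,0,0],[0.057,0.04,-0.01],0],[[0,0,0],[0.057,0.075,-0.01],0],[[0,0,0],[0.057,0.11,-0.01],0],[[0,0,0],[0.057,0.138,-0.01],0],[[0,0,0],[0.057,0.138,-0.018],0],[[0,0,0],[0.057,0.138,-0.018],0],[[0,0,0],[0.057,0.138,-0.018],0]]'

```text
time_s: 7.45
ee_pos: [0.4762, 0.0334, 0.1302]
orientation: [[0.897, 0.002, -0.441], [0.441, -0.001, 0.897], [0.002, -1.0, -0.002]]
wrist_force: [0.1, 1.0, 0.2]
opening: 0.0
```

```bash
python3 look.py 6
```

```text
time_s 7.45
joint_pos [-14.4336, 27.9578, 6.5251, 129.1142, -7.6625, 23.137, 114.5674]
ee_pos [0.4762, 0.0334, 0.1302]
orientation [[0.8974, 0.0024, -0.4413], [0.4413, -0.0005, 0.8974], [0.0019, -1.0, -0.0015]]
wrist_force [0.097, 1.0009, 0.2181]
opening 0.0
```

View pics/l6.png

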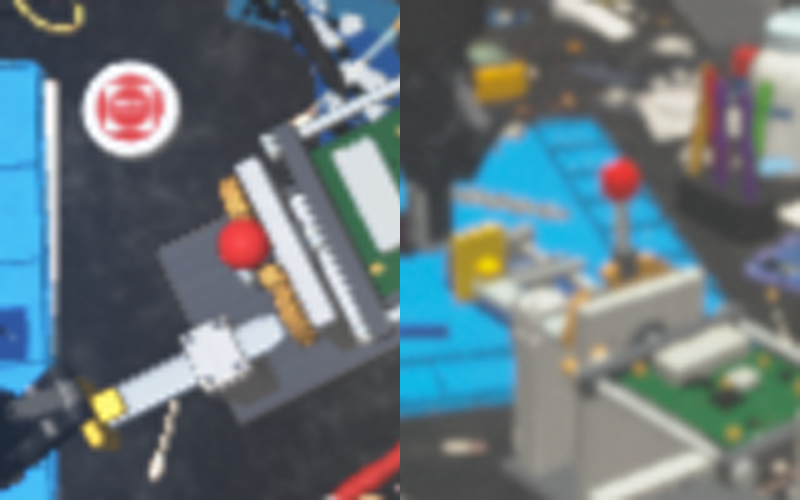

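>>> arm_command --commands '[[[0,0,0],[0,0,-0.01],0],[[0,0,0],[0,0,-0.02],0],[[0,0,0],[0,0,-0.026],0],[[0,0,0],[0,0,-0.03],0],[[0,0,0],[0,0,-0.033],0],[[0,0,0],[0,0,-0.036],0],[[0,0,0],[0,0,-0.036],0]]'

```text
time_s: 8.13
ee_pos: [0.4906, 0.0025, 0.1294]
orientation: [[0.896, 0.0, -0.444], [0.444, 0.0, 0.896], [0.0, -1.0, -0.0]]
wrist_force: [0.7, 0.5, -0.4]
opening: -0.0001
```

>>> arm_command --commands '[[[0,0,0],[0,0,-0.003],0],[[0,0,0],[0,0,-0.006],0],[[0,0,0],[0,0,-0.008],0],[[0,0,0],[0,0,-0.008],0]]'

```text
time_s: 8.47
ee_pos: [0.4941, -0.0047, 0.1292]
orientation: [[0.896, -0.0, -0.444], [0.444, -0.0, 0.896], [-0.0, -1.0, -0.0]]
wrist_force: [-0.5, 0.7, 0.8]
opening: 0.0
```

```bash
python3 look.py 7
```

```text
time_s 8.4667
joint_pos [-9.2595, 28.8693, 6.0319, 127.0103, -7.0251, 24.4236, 118.7791]
ee_pos [0.4941, -0.0047, 0.1292]
orientation [[0.8961, -0.0001, -0.4438], [0.4438, -0.0002, 0.8961], [-0.0002, -1.0, -0.0001]]
wrist_force [-0.51, 0.7346, 0.8392]
opening 0.0
```

View pics/l7.png

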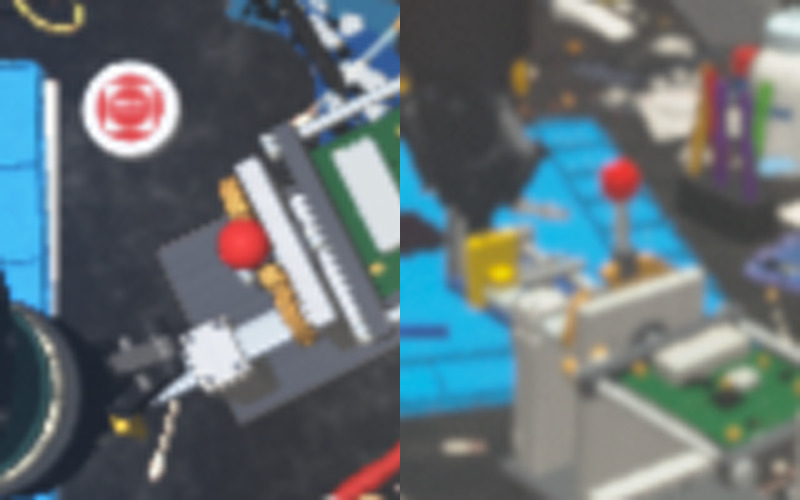

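>>> arm_command --commands '[[[0,0,0],[0,0,-0.003],0],[[0,0,0],[0,0,-0.006],0],[[0,0,0],[0,0,-0.009],0],[[0,0,0],[0,0,-0.011],0],[[0,0,0],[0,0,-0.012],0],[[0,0,0],[0,0,-0.012],0]]'

```text
time_s: 9.07
ee_pos: [0.4994, -0.0155, 0.1293]
orientation: [[0.896, 0.0, -0.444], [0.444, -0.0, 0.896], [-0.0, -1.0, -0.0]]
wrist_force: [-1.4, 1.4, -0.5]
opening: 0.0003
```

>>> arm_command --commands '[[[0,0,0],[0,0,-0.002],0],[[0,0,0],[0,0,-0.003],0],[[0,0,0],[0,0,-0.004],0],[[0,0,0],[0,0,-0.004],0]]'

```text
time_s: 9.4
ee_pos: [0.5005, -0.018, 0.1292]
orientation: [[0.896, -0.001, -0.445], [0.445, 0.001, 0.896], [-0.001, -1.0, 0.001]]
wrist_force: [-1.2, 4.2, 0.9]
opening: 0.0
```

```bash
python3 look.py 8
```

```text
time_s 9.4
joint_pos [-7.4689, 29.1992, 5.829, 126.1284, -6.852, 25.031, 120.2401]
ee_pos [0.5005, -0.018, 0.1292]
orientation [[0.8957, -0.0013, -0.4446], [0.4446, 0.0009, 0.8957], [-0.0008, -1.0, 0.0014]]
wrist_force [-1.2058, 4.1981, 0.9153]
opening 0.0
```

View pics/l8.png

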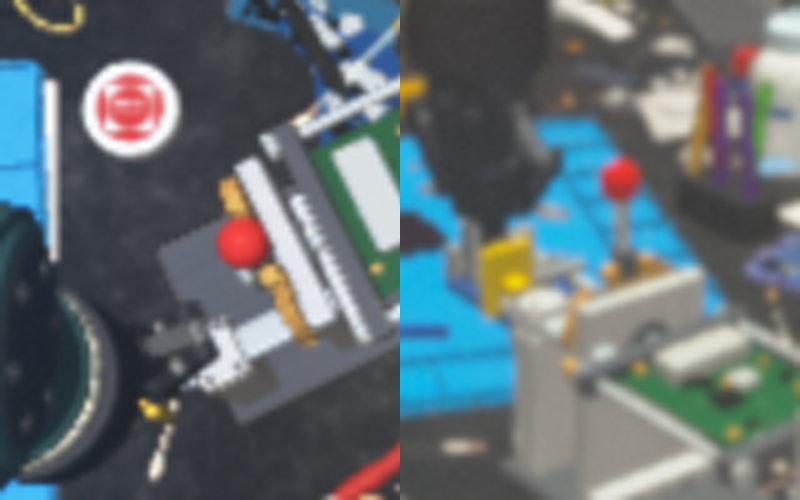

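>>> arm_command --commands '[[[0,0,0],[0,0,-0.002],0],[[0,0,0],[0,0,-0.003],0],[[0,0,0],[0,0,-0.004],0],[[0,0,0],[0,0,-0.004],0],[[0,0,0],[0,0,-0.004],0]]'

```text
time_s: 9.92
ee_pos: [0.5005, -0.0182, 0.1292]
orientation: [[0.894, -0.005, -0.447], [0.447, 0.004, 0.894], [-0.003, -1.0, 0.006]]
wrist_force: [-5.0, 11.3, 5.4]
opening: 0.0002
```

>>> arm_command --commands '[[[0,0,0],[0,0,-0.002],0],[[0,0,0],[0,0,-0.002],0],[[0,0,0],[0,0,0.01],0],[[0,0,0],[0,0,0.04],0],[[0,0,0],[0,-0.01,0.08],0],[[0,0,0],[-0.02,-0.04,0.11],0],[[0,0,0],[-0.05,-0.07,0.14],0],[[0,0,0],[-0.06,-0.1,0.17],0],[[0,0,0],[-0.06,-0.1,0.19],0],[[0,0,0],[-0.06,-0.1,0.19],0]]'

```text
time_s: 10.75
ee_pos: [0.3636, 0.1248, 0.2316]
orientation: [[0.893, 0.005, -0.45], [0.45, 0.004, 0.893], [0.006, -1.0, 0.001]]
wrist_force: [-1.0, -0.4, 0.2]
opening: 0.0
```

```bash
python3 look.py 9
```

```text
time_s 10.75
joint_pos [-34.181, 11.1591, 9.8908, 135.2183, -3.5946, 33.4805, 95.2639]
ee_pos [0.3636, 0.1248, 0.2316]
orientation [[0.893, 0.0051, -0.4501], [0.4501, 0.0038, 0.893], [0.0063, -1.0, 0.0011]]
wrist_force [-1.0468, -0.4206, 0.1913]
opening 0.0
```

View pics/l9.png

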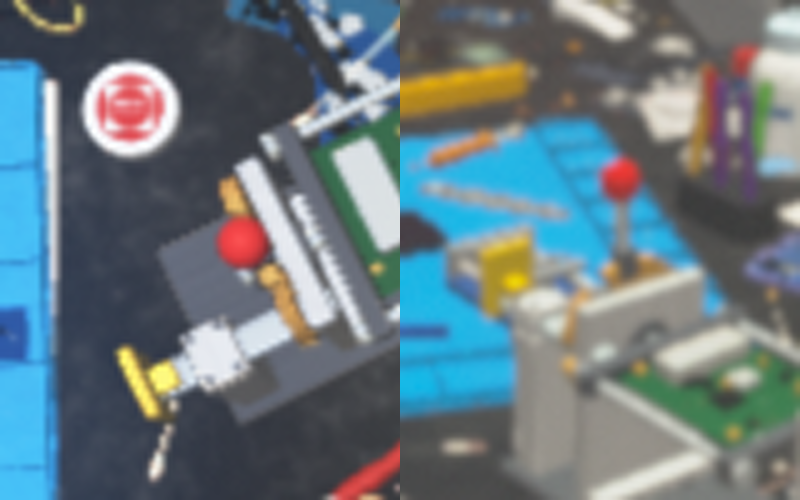

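```bash
python3 - <<'E'
from h import *
from scipy.optimize import least_squares
p=[.5941,-.1427,.4599]
def W(q):
    c,s=np.cos(p[2]),np.sin(p[2]);return [p[0]+c*q[0]-s*q[1],p[1]+s*q[0]+c*q[1],q[2]]
a=cv2.imread("pics/l5.png");b=cv2.imread("pics/l9.png")
def yel(im):
    h=cv2.cvtColor(im,cv2.COLOR_BGR2HSV);return cv2.inRange(h,(20,110,110),(35,255,255))
for n,sl,off in(("top",(slice(300,470),slice(40,200)),(210,130)),("side",(slice(200,330),slice(440,560)),(275,120))):
    c=[]
    for im in(a,b):
        y=yel(im)[sl];m=cv2.moments(y,True);c.append(np.array([m["m10"],m["m01"]])/m["m00"]);print(n,m["m00"])
    d=(c[1]-c[0])/5
    z=.13 if n=="top" else .117
    for L in(.026,.028,.030): print(n,np.round(d,2),L,np.round(proj(n,W((-.028,.162-L,z)))[0]-proj(n,W((-.028,.162,z)))[0],2))
    # template match
    x0=a[sl];best=None
    ys,xs=np.nonzero(yel(a)[sl]);t=x0[ys.min():ys.max()+1,xs.min():xs.max()+1]
    r=cv2.matchTemplate(b[sl],t,cv2.TM_CCOEFF_NORMED);_,v,_,l=cv2.minMaxLoc(r);print("tm",v,(l[0]-xs.min())/5,(l[1]-ys.min())/5)
E
```

```text
top 2141.0
top 2126.0
top [11.12 -5.59] 0.026 [10.69 -5.36]
top [11.12 -5.59] 0.028 [11.51 -5.77]
top [11.12 -5.59] 0.03 [12.34 -6.18]
tm 0.9667614698410034 11.2 -5.6
side 2523.0
side 2775.0
side [5.45 2.43] 0.026 [5.28 3.04]
side [5.45 2.43] 0.028 [5.69 3.27]
side [5.45 2.43] 0.03 [6.11 3.51]
tm 0.9260034561157227 5.4 2.6
```

```bash
python3 - <<'E'
from h import *
p=[.5941,-.1427,.4599]
def W(q):
    c,s=np.cos(p[2]),np.sin(p[2]);return [p[0]+c*q[0]-s*q[1],p[1]+s*q[0]+c*q[1],q[2]]
A=lambda n,q:(proj(n,W(q))[0]-([210,130] if n=="top" else [275,120]))*5+([0,0] if n=="top" else [400,0])
a=cv2.imread("pics/l5.png");b=cv2.imread("pics/l9.png")
v=np.hstack([cv2.resize(i[310:460,50:310],None,fx=1.5,fy=1.5) for i in(a,b)])
ims=[]
for im,L in((a,0),(b,.03)):
    im=im.copy()
    def box(n,x,y,z,c):
        P=[tuple(int(k) for k in A(n,(X,Y,Z))) for X in x for Y in y for Z in z]
        for i in range(8):
            for j in range(i):
                if bin(i^j).count("1")==1: cv2.line(im,P[i],P[j],c,1)
    for n in("top","side"):
        box(n,(-.042,-.014),(.09,.112),(.016,.119),(255,0,255))
        box(n,(-.045,-.011),(.161-L,.167-L),(.096,.138),(0,0,255))
        box(n,(-.05,.05),(-.118,.118),(0,.016),(0,255,0))
    ims.append(np.vstack([cv2.resize(im[200:460,40:300],(400,300)),cv2.resize(im[200:395,430:690],(400,300))]))
cv2.imwrite("pics/cmp.png",np.hstack(ims))
E
```

```text
(no output)
```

View pics/cmp.png

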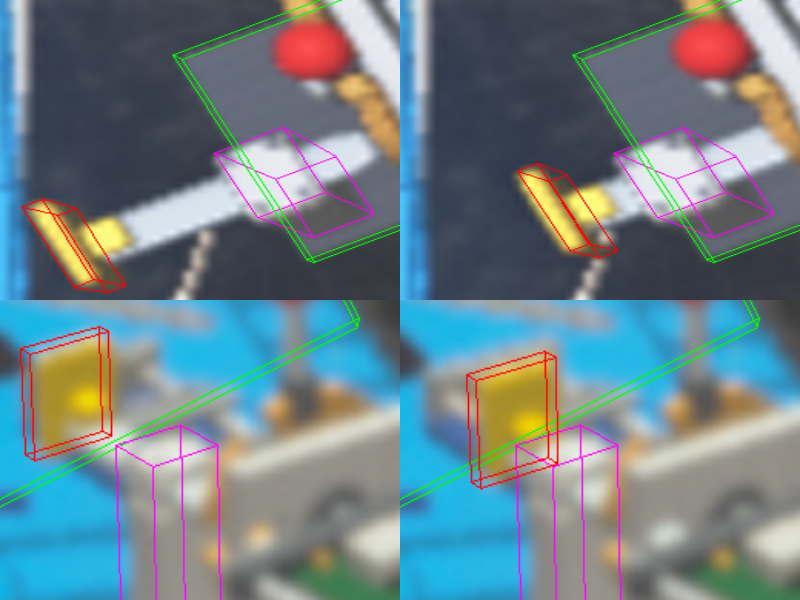

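>>> arm_command --commands '[[[0,0,0],[0.03,0,-0.03],0],[[0,0,0],[0.06,0,-0.06],0],[[0,0,0],[0.06,0.03,-0.09],0],[[0,0,0],[0.06,0.065,-0.12],0],[[0,0,0],[0.06,0.1,-0.14],0],[[0,0,0],[0.06,0.11,-0.155],0],[[0,0,0],[0.06,0.11,-0.17],0],[[0,0,0],[0.06,0.11,-0.178],0],[[0,0,0],[0.06,0.11,-0.182],0],[[0,0,0],[0.06,0.11,-0.184],0],[[0,0,0],[0.06,0.11,-0.184],0]]'

```text
time_s: 11.77
ee_pos: [0.4996, -0.0175, 0.119]
orientation: [[0.896, -0.002, -0.443], [0.443, 0.0, 0.896], [-0.002, -1.0, 0.001]]
wrist_force: [-2.4, 1.7, 0.9]
opening: 0.0002
```

>>> arm_command --commands '[[[0,0,0],[0,0,-0.002],0],[[0,0,0],[0,0,-0.004],0],[[0,0,0],[0,0,-0.006],0],[[0,0,0],[0,0,-0.006],0]]'

```text
time_s: 12.1
ee_pos: [0.5, -0.0181, 0.1192]
orientation: [[0.894, -0.007, -0.447], [0.447, 0.005, 0.894], [-0.004, -1.0, 0.007]]
wrist_force: [-7.1, 11.2, 6.1]
opening: 0.0003
```

>>> arm_command --commands '[[[0,0,0],[0,0,-0.003],0],[[0,0,0],[0,0,-0.006],0],[[0,0,0],[0,0,-0.006],0],[[0,0,0],[0,0,-0.006],0]]'

```text
time_s: 12.43
ee_pos: [0.4999, -0.0183, 0.1192]
orientation: [[0.892, -0.013, -0.451], [0.451, 0.01, 0.892], [-0.007, -1.0, 0.015]]
wrist_force: [-10.7, 21.3, 12.5]
opening: 0.0
```

```bash
python3 look.py 10
```

```text
time_s 12.4333
joint_pos [-7.5971, 30.4247, 6.5217, 126.0995, -9.4122, 24.6508, 123.4754]
ee_pos [0.4999, -0.0183, 0.1192]
orientation [[0.8923, -0.0129, -0.4512], [0.4514, 0.0103, 0.8923], [-0.0069, -0.9999, 0.015]]
wrist_force [-10.6883, 21.3261, 12.4605]
opening 0.0
```

View pics/l10.png

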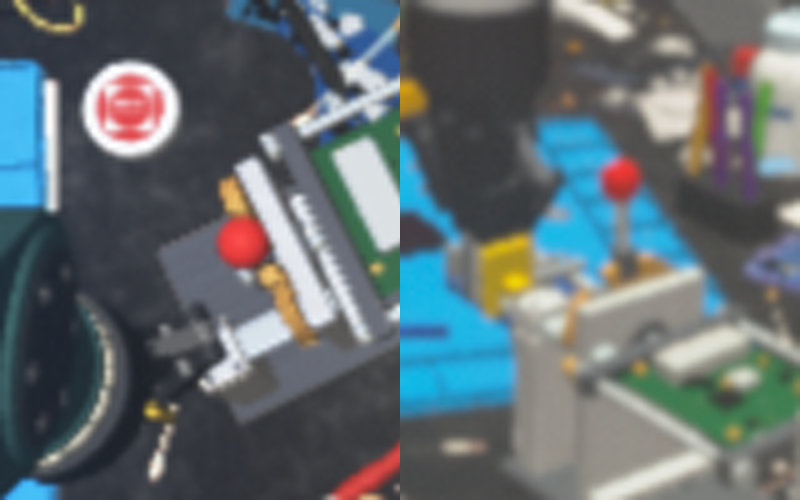

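>>> arm_command --commands '[[[0,0,0],[0,0,0.012],0],[[0,0,0],[0,0,0.035],0],[[0,0,0],[0,0,0.07],0],[[0,0,0],[0,-0.03,0.1],0],[[0,0,0],[-0.03,-0.06,0.13],0],[[0,0,0],[-0.06,-0.1,0.16],0],[[0,0,0],[-0.06,-0.12,0.19],0],[[0,0,0],[-0.06,-0.12,0.19],0],[[0,0,0],[-0.06,-0.12,0.19],0],[[0,0,0],[-0.06,-0.12,0.19],0]]'

```text
time_s: 13.37
ee_pos: [0.3686, 0.1163, 0.2403]
orientation: [[0.895, 0.004, -0.446], [0.446, 0.002, 0.895], [0.005, -1.0, -0.001]]
wrist_force: [0.1, 0.1, -0.2]
opening: -0.0004
```

```bash
python3 look.py 11; python3 - <<'E'
from h import *
t=optics.grab_frame("top")
cv2.imwrite("pics/tz11.png",cv2.resize(t[120:250,210:410],None,fx=4,fy=4,interpolation=cv2.INTER_CUBIC))
E
```

```text
time_s 13.3667
joint_pos [-36.143, 10.4885, 13.7203, 134.5207, -4.2863, 35.085, 97.3117]
ee_pos [0.3686, 0.1163, 0.2403]
orientation [[0.8953, 0.0045, -0.4455], [0.4455, 0.0016, 0.8953], [0.0048, -1.0, -0.0005]]
wrist_force [0.0998, 0.0821, -0.1771]
opening -0.0004
```

View pics/l11.png

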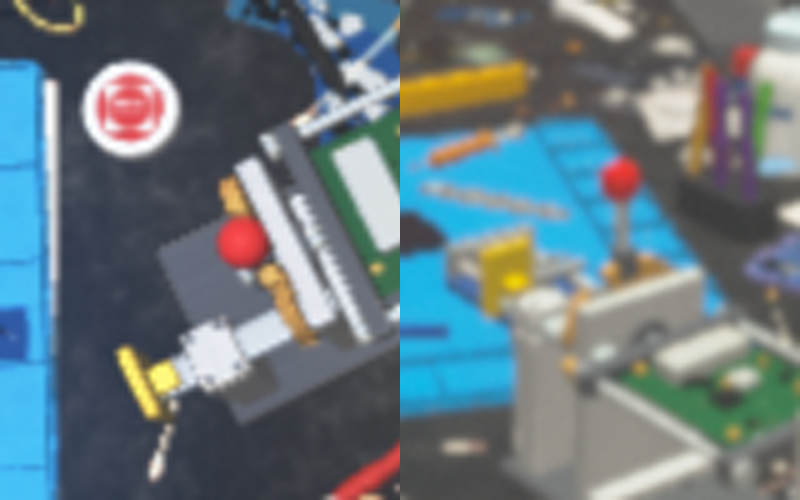

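View pics/tz11.png

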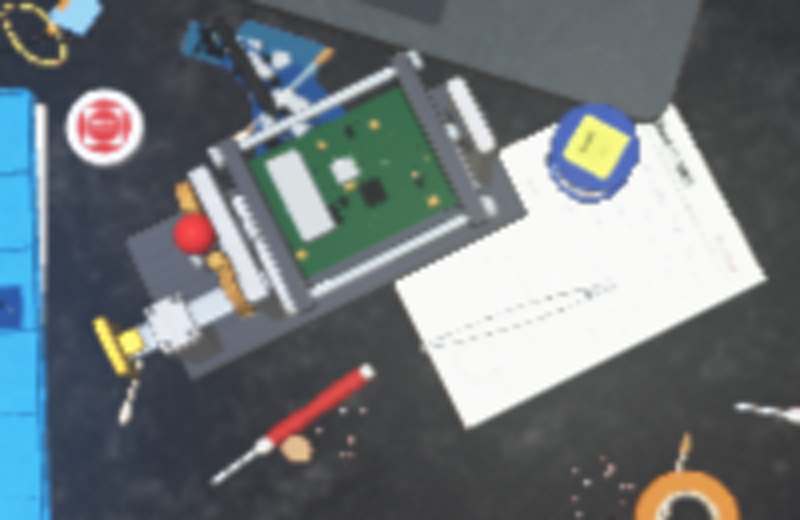

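The knob now stands upright, at (242, 243) in the top crop. The bar runs from the pillar through the disc to the upright, with the plate at (139, 383). The loose items are at the same pixels as before, and nothing touches the robot.

```bash
python3 -c "
from workcell import manip
print(manip.job_done())"
```

```text
the job is handed in; nothing more can be done
None
```

I swung the board holder back level with closed fingers on the red knob, then pushed the yellow thumb plate until the bar stopped. After that I backed the hand well clear and handed the job in at about 13.5 s.

**What the last checks showed**
- **Stop:** the bar met a hard stop. Its position changed by less than 1 mm between two separate pushes of about 12 N and 24 N.
- **Bar:** in the final top picture it passes through the disc's slot into the upright. The plate's outer edge lines up with the position calculated for fully home.
- **Surroundings:** the loose items visible in the final top close-up are where they were, and the wrist force was near zero.

**What disagreed**
- **Bar travel:** the pictures put it at about 27 mm instead of 30 mm. The plate seemed to start 2–3 mm in from fully drawn back, and the camera calibration is uncertain by about as much. I relied on the hard stop as the sign that the bar was home.
- **Disc angle:** before locking I estimated 0.03–0.05 rad, not exactly 0. That is well within the 0.12 rad the bar can correct.

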